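Hang a parts bin on the accordion bench's cleat

TASK

Hang the empty green parts bin on the wooden cleat of the board at the back of the bench: tilt it so that its angled rear strip goes over and behind the cleat, let it down and let it settle fully home, level, with its lower batten locked under the cleat, then slide it along the cleat until it butts snugly up against the red bin of buttons that already hangs there, and let go. Work by feel: do not force it against the cleat, do not shove the red bin along, do not let the bin fall, and leave the screwdriver and the jar alone.

Things in the scene. Friction and masses are not known exactly. Their poses are not given: they have to be found in the camera images.
- board: Low fixed plywood cleat board standing on the bench, 480 mm wide (y), 206 mm high, a 20 mm wide cheek standing 34 mm proud at each end. Origin on the bench under the middle of its front face; x points into the board (the face is x = 0 and looks to -x), y to the left along it, z up. Between the cheeks (y -220 to 220 mm) runs the oak cleat, see cleat_nose and cleat_seat
- cleat_nose (a point): middle of the cleat's blunt front top edge; axes as the board's. In the board frame the cleat is 24 mm thick (x -24 to 0 mm), underside at z = 110 mm. Its top slopes at 45 degrees down towards the board, from this nose (x = -21, z = 171 mm) to the face (x = 0, z = 150 mm): a V groove open to the top lies between cleat and board
- cleat_seat (a point): point on the slope of the cleat in the middle of its length, 11.8 mm out from the board's face and 161.8 mm above the bench; axes as the board's. When the bin is home, bin_hook lies on the line through this point along y, and the bin's axes are parallel to the board's. Let go there when nearly level, it settles home by its own weight
- bin_hook (a point): loose green open bin, 0.3 to 0.55 kg, standing empty on the bench. Site: lower edge of its oak rear strip, mid-width, 69.8 mm above the bin's underside. Axes: x from the bin's front to its rear (into the board when hung), y to its left, z up. Underside of the strip: from this edge rising at 45 degrees to the back wall; it hangs on the cleat's slope. Bin 130 mm wide (y)
- bin_strip_top (a point): top rear edge of the rear strip, mid-width: 2.8 mm to the rear (x) and 26.2 mm above bin_hook; axes as bin_hook's. Strip 126 mm wide, 15 mm deep, on the 8 mm thick back wall (x -20.2 to -12.2 mm from bin_hook), which ends level with this edge. When the bin is home this edge stays 9 mm clear of the board's face
- bin_batten (a point): top rear edge of the rigid oak locking batten low on the bin's back wall, mid-width: x -5.2, z -55.8 mm from bin_hook; axes as bin_hook's. It sticks out 7 mm to the rear. Home, it lies under the cleat with 4 mm of room, so the bin goes on or off only tilted some 8 to 18 degrees, top to the board, bottom out (positive turn about y); turning level about bin_hook brings it under
- bin_grip (a point): middle of the bin's front wall, 12 mm below its top edge; axes as bin_hook's. The wall is 8 mm thick (x), 130 mm wide, 58 mm high; inside there are 60 mm from it to the back wall; floor 6 mm thick. It lies 84.2 mm to the front of bin_hook and 23.8 mm below it, 46 mm above the bin's underside. The wall can be pinched from above, one finger inside the bin
- bin_side (a point): middle of the bin's left outer side face (+y face, 65 mm from mid-width), 30 mm above the underside; axes as bin_hook's
- neighbour_side (a point): middle of the right outer side face (-y face) of the red bin full of ivory buttons that hangs on the left part of the same cleat (same section, 110 mm wide, 1.6 kg), 30 mm above its underside; axes as the board's. Pushed with more than about 12 N it slides along the cleat to +y. bin_side is to end against this face
- screwdriver: bystander: wood-handled screwdriver, 200 mm long, lying on the bench, handle to its -x
- jar: bystander: closed jar with a steel cap, 52 mm across and 60 mm tall, origin under its middle
Things that resemble listed ones, but are neither listed nor needed, are in the scene too. Of the things that look like the part that bears bin_hook, take the one that is farthest to the robot's left at the start.

How it is judged:
By the outcome, as a careful person would: the job done as asked, in the order asked, and still so for the second after the job is handed in, with the robot touching nothing.
It also fails if it takes over 67 s, if anything falls off the work surface, if the arm or the gripper's body presses on something with over 40 N, if the wrist force passes 120 N, or if a joint passes its speed limit or range.

ROBOT

A 6-joint arm with a two-finger parallel gripper is mounted at the origin on the work surface. World frame = base frame: x ahead of the robot, y to its left, z up, the work surface at z = 0. Lengths are in mm, angles in degrees, forces in N, time in s.
With the tool pointing down it reaches from about 325 to 925 mm from the base axis. Payload 3.1 kg.
Tool frame: the origin (TCP) lies at the very end of the fingers, on their centre line; the grasp point (between the pads) lies grasp_offset behind it (grasp_offset is the distance from the TCP to the grasp point, in mm); z points along the fingers, x is the direction in which the jaws open and shut, and the axes are right-handed (so a half turn about z gives the same grasp; the last joint's range is limited). The gripper opens to 85 mm and grips with 20 to 120 N. Pads are 22 mm wide; open, the fingers measure 114 mm over their backs; the gripper's body (76 mm by 85 mm) begins 54 mm behind the grasp point. The pads swing forward as they close: fully open they stand 13 mm farther back than shut.
Start: joints at [57.628, 12.427, 92.441, -0, 75.132, -6.429], TCP at [273.412, 562.036, 231.3] pointing down, gripper open.
Joint ranges: [-157.48, 157.48], [-44.54, 120.13], [17.64, 146.25], [-64.5, 244.5], [7.68, 150.69], [-147.95, 147.95]. Speed limits (degrees/s): [159.86, 159.86, 180, 180, 180, 180].

INTERFACE

Orientations are given as [roll, pitch, yaw] about the fixed x, y, z axes, in that order (R = Rz(yaw) Ry(pitch) Rx(roll)).
In Python, from station import * gives the robot as it stands. Calls block until the motion is done:
- goto(position, orientation): joint-space move of the TCP to a pose.
- move_l(position, attitude=None, speed=150): straight line of the TCP; attitude=None keeps the orientation; speed is the mean speed in mm/s.
- move_j(angles): joint-space move.
- grip(opening, squeeze=None): finger opening in mm; squeeze is the grip in N (None keeps the last); returns when the fingers have stopped.
- wait(seconds).
- solve_ik(position, orientation): joint angles nearest the present ones, or None.
- get_obs(): the state.
- get_image(name): name is "scene" or "side" or "wrist"; returns the picture (384x512x3 uint8, red, green, blue); there is no depth.
- get_calibration(name): a dict with "fx", "fy", "cx", "cy" (pixels), "R" (3x3) and "t" (3): a world point X has camera coordinates R X + t; the wrist camera has in their place "mount" (4x4, takes a point from camera to tool coordinates, whose origin is the TCP and whose axes are the tool frame's). Camera axes: x right, y down, z forward; pixel columns grow to the right and rows downward; lengths in mm; the calibration is good to about 2 mm. A picture is of the moment at which its call begins: read the wrist's pose just before it. get_calibration takes no time and is no camera call.
A pose or a line that the arm cannot do raises Unreachable and nothing moves.
- sign_off(): hands the job in, once; it reports no verdict.
Trained networks look in the newest picture that a camera, given by its name, has taken for a name from the list of things; names that differ only in an ending like _2 or _b are one class to them, and where a whole thing is asked for, a point or a joint stands for the part that bears it (a point fixed in the world has none). Each returns a list of dicts, best first, with "score" (0 to 1); they miss things now and then, are a little off and sometimes report something else, mostly with a low value. They report only what shows in the picture. A call takes as long as a camera call. They do not tell look-alikes from the thing itself.
- spot_in(name, camera): "extent" ([centre column, centre row, width, height] in pixels, round what is visible of it).
- regions_of(name, camera): "region" (384x512 bool, what is visible of it) and "extent" ([centre column, centre row, width, height] in pixels, round what is visible of it).
The state is a dict: "t": time; "joint_pos": joint angles; "qvel": joint speeds; "effort": joint torques, N m; "tcp_pos": TCP position; "ee_rot": TCP orientation; "wrist_force": force on the tool from outside, world axes, zero at the start; "moment": the same for the moment, N m; "grip_width": finger opening in mm.
Only numpy, scipy, OpenCV 4.12 (cv2) and the standard library are available. Lean on these libraries where they do the work, as an engineer would, in place of code of your own. Each camera call takes 0.05 s, during which the arm holds its last target.

## Working session

There is one attempt and no reset: what is moved stays moved. The work goes in short steps, each a Python script; the robot and the scene stay as the last script left them, time stands still between calls to the robot, and variables do not carry over. Pictures are saved under pics/ and viewed, and the job is handed in when it is done.

```bash
ls; mkdir -p pics
python3 - <<'E'
from station import *
import cv2
o=get_obs(); print(o)
for n in ["scene","side","wrist"]:
    im=get_image(n); cv2.imwrite(f"pics/{n}0.png",im[:,:,::-1])
    print(n,get_calibration(n))
    for k in ["bin_hook","board","neighbour_side","jar","screwdriver"]:
        try: print(k,[(round(d["score"],2),[round(x) for x in d["extent"]]) for d in spot_in(k,n)])
        except Exception as e: print(k,e)
E
```

```text
pics
{'t': 0.0, 'joint_pos': array([ 5.76284454e+01,  1.24760878e+01,  9.25280991e+01, -1.87111888e-03,
        7.51330021e+01, -6.42871776e+00]), 'qvel': array([ 0.10246348,  0.08287236, -0.10200199,  0.09789948, -0.08504093,
       -0.01660562]), 'effort': array([ 8.92572757e-05, -3.96832430e+01, -3.03859735e+01,  2.30675511e-05,
        9.70821886e-03,  1.87012517e-06]), 'tcp_pos': array([272.97199635, 561.33100172, 229.97899309]), 'ee_rot': array([-1.79986435e+02,  1.36528814e-01,  6.40576616e+01]), 'wrist_force': array([ 0.50246908, -0.39529471, -0.64156474]), 'moment': array([-0.0066224,  0.0363275, -0.0272398]), 'grip_width': 85.49370343640543}
scene {'fx': 455.56952985101225, 'fy': 455.56952985101225, 'cx': 256.702633567948, 'cy': 185.44948611126782, 'R': array([[-0.1319568 ,  0.99109186,  0.01800916],
       [ 0.57943511,  0.09186299, -0.80982476],
       [-0.8042651 , -0.09642674, -0.58639537]]), 't': array([ 182.97687355, -168.39957732, 1546.94690881])}
bin_hook [(0.86, [111, 202, 49, 66]), (0.55, [181, 214, 60, 45])]
board [(0.81, [375, 261, 185, 202])]
neighbour_side [(0
[... 618 characters left out ...]

jar [(0.62, [189, 169, 18, 30])]
screwdriver [(0.76, [199, 222, 37, 15]), (0.62, [271, 140, 164, 91]), (0.32, [217, 134, 43, 47])]
wrist {'fx': 279.8782147504761, 'fy': 279.8782147504761, 'cx': 248.063982053703, 'cy': 198.32987645094232, 'mount': array([[ 9.99999506e-01,  9.90119200e-04,  8.70214127e-05,
        -1.09125421e+00],
       [-9.67687362e-04,  9.49864030e-01,  3.12661779e-01,
        -8.09641195e+01],
       [ 2.26913920e-04, -3.12661708e-01,  9.49864519e-01,
        -1.42983761e+02],
       [ 0.00000000e+00,  0.00000000e+00,  0.00000000e+00,
         1.00000000e+00]])}
bin_hook []
board [(0.64, [147, 356, 100, 55])]
neighbour_side []
jar [(0.59, [76, 313, 6, 6])]
screwdriver []
```

View pics/scene0.png

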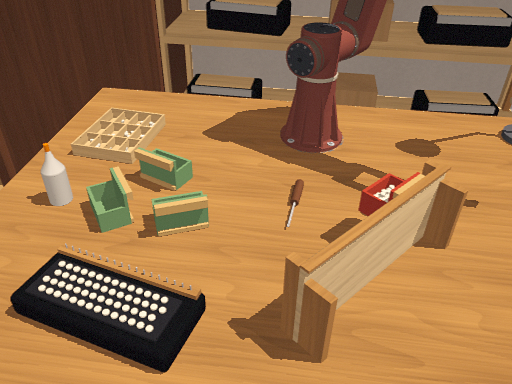

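View pics/side0.png

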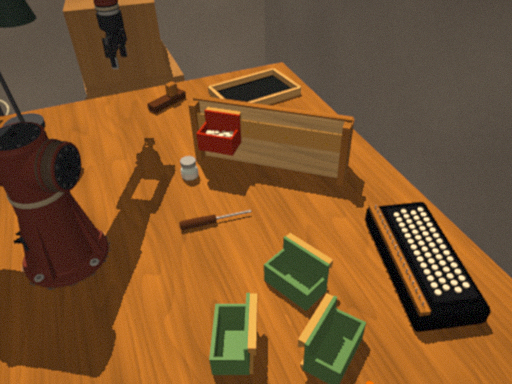

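View pics/wrist0.png

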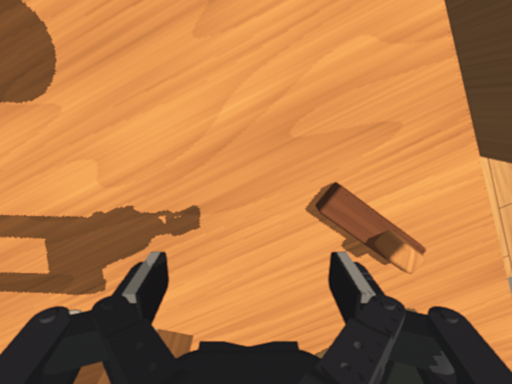

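The scene view shows the board's back at around (375,255), with the red bin at (390,195), and three green bins at (110,203), (165,168) and (181,213). The side view shows the board's front with the red bin at (218,133), the jar at (189,168), the screwdriver at (215,220), and green bins at (298,272), (235,340) and (331,340). Next I'll get rough positions.

```bash
cat > h.py <<'E'
import numpy as np, cv2
from scipy.spatial.transform import Rotation as Rn
def Rm(rpy): return Rn.from_euler('xyz',rpy,degrees=True).as_matrix()
def rpy(R): return Rn.from_matrix(R).as_euler('xyz',degrees=True)
def wristcal(c,pos,rot):
    M=np.array(c["mount"]); T=np.eye(4); T[:3,:3]=Rm(rot); T[:3,3]=pos
    W=np.linalg.inv(T@M); d=dict(c); d["R"]=W[:3,:3]; d["t"]=W[:3,3]; return d
def proj(c,X):
    p=np.asarray(X)@np.array(c["R"]).T+c["t"]
    return np.stack([c["fx"]*p[...,0]/p[...,2]+c["cx"],c["fy"]*p[...,1]/p[...,2]+c["cy"]],-1)
def onplane(c,uv,z):
    R=np.array(c["R"]);C=-R.T@c["t"]; d=R.T@np.array([(uv[0]-c["cx"])/c["fx"],(uv[1]-c["cy"])/c["fy"],1])
    return C+d*(z-C[2])/d[2]
E
python3 - <<'E'
from station import *
from h import *
cs=get_calibration("scene");cd=get_calibration("side")
for uv in [(111,205),(165,170),(181,214)]: print('scene',uv,onplane(cs,uv,35).round())
for uv in [(298,272),(331,339),(235,334)]: print('side',uv,onplane(cd,uv,35).round())
print('jar',onplane(cd,(189,180),0).round(),'sd',onplane(cd,(182,226),8).round(),onplane(cd,(251,212),4).round())
for n in("scene","side"):
    im=cv2.imread(f"pics/{n}0.png")
    if n=="scene": a=im[130:260,70:250]; b=im[150:370,270:480]
    else: a=im[220:384,190:380]; b=im[80:190,170:370]
    cv2.imwrite(f"pics/{n}_a.png",cv2.resize(a,None,fx=4,fy=4,interpolation=cv2.INTER_CUBIC)[:600,:800]); 
    f=3.5 if n=="side" else 2.7
    cv2.imwrite(f"pics/{n}_b.png",cv2.resize(b,None,fx=f,fy=f,interpolation=cv2.INTER_CUBIC))
E
```

```text
scene (111, 205) [ 505. -495.   35.]
scene (165, 170) [ 328. -406.   35.]
scene (181, 214) [ 512. -309.   35.]
side (298, 272) [ 510. -308.   35.]
side (331, 339) [ 496. -494.   35.]
side (235, 334) [ 318. -407.   35.]
jar [373. 178.   0.] sd [301. -21.   8.] [495. -38.   4.]
```

View crops.

View pics/scene_a.png

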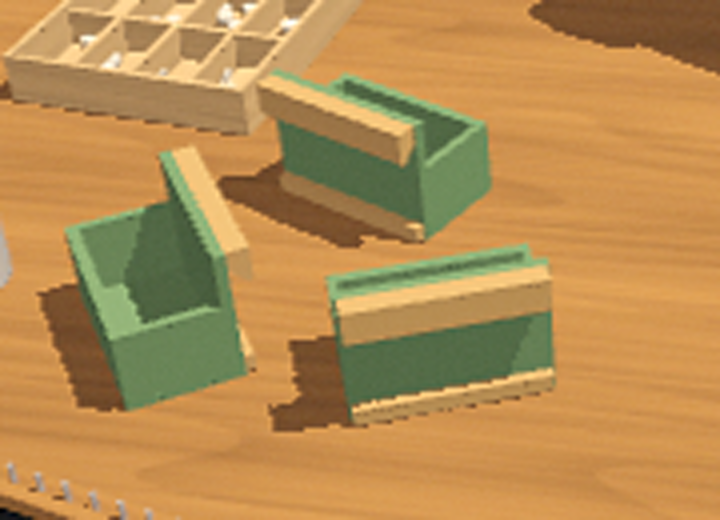

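View pics/scene_b.png

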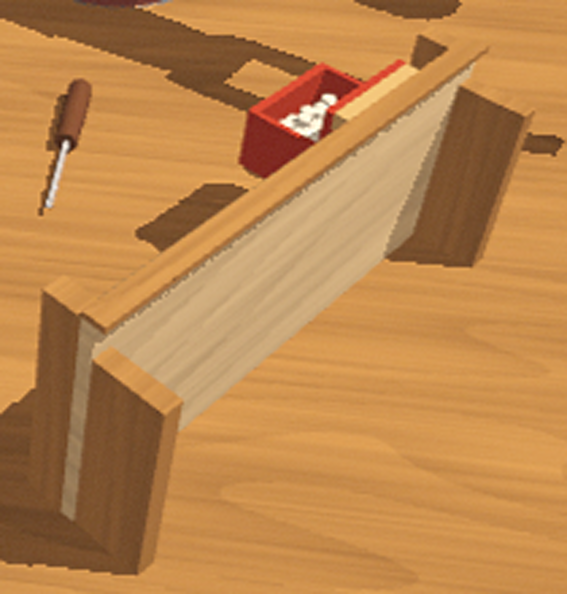

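View pics/side_a.png

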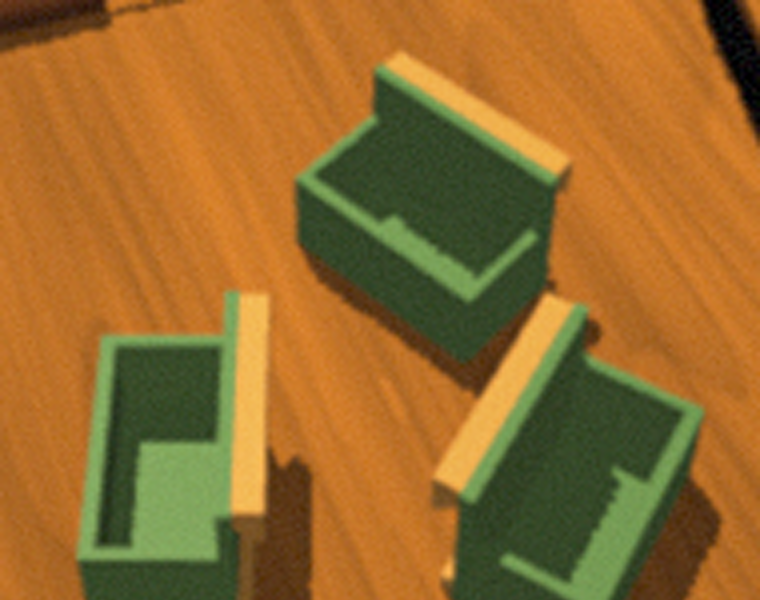

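View pics/side_b.png

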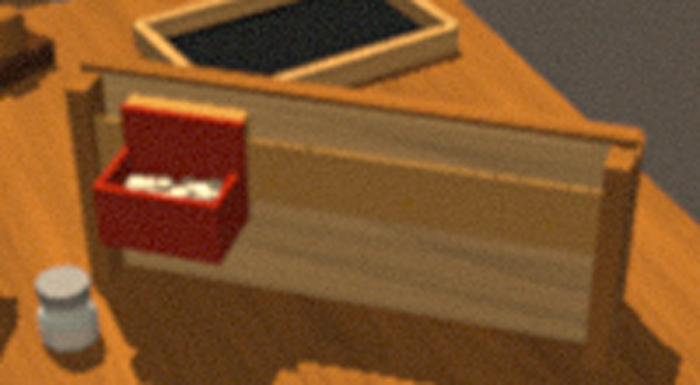

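```bash
cat >> h.py <<'E'
from scipy.optimize import least_squares
def fit(obs,x0):
    # obs: list of (cal, pts Nx3 in object frame, uv Nx2); planar pose x,y,yaw
    def X(p,P): 
        a=np.radians(p[2]); R=np.array([[np.cos(a),-np.sin(a),0],[np.sin(a),np.cos(a),0],[0,0,1]])
        return P@R.T+np.array([p[0],p[1],p[3] if len(p)>3 else 0])
    f=lambda p: np.concatenate([(proj(c,X(p,np.array(P,float)))-np.array(U,float)).ravel() for c,P,U in obs])
    r=least_squares(f,x0,loss='soft_l1'); return r.x,f(r.x).reshape(-1,2)
E
python3 - <<'E'
from station import *
from h import *
cs=get_calibration("scene");cd=get_calibration("side")
z=69.8 # object frame: hook xy, z=0 at bench
P1=[(-88.2,65,58),(-88.2,-65,58),(-88.2,-65,0),(2.8,63,96),(2.8,-63,96),(-20.2,65,96),(-20.2,-65,96)]
U1=np.array([(297,180),(470,300),(462,362),(400,52),(571,160),(375,72),(556,185)])/4+[190,220]
P2=[(2.8,-63,96),(2.8,63,96),(2.8,-63,69.8),(2.8,63,69.8)]
P2[2]=(0,-63,69.8);P2[3]=(0,63,69.8)
U2=np.array([(336,303),(550,267),(341,347),(552,311)])/4+[70,130]
p,r=fit([(cd,P1,U1),(cs,P2,U2)],[540,-300,20]); print(p,r.round(1).tolist())
# board: nose edge, cheek corners
Pb=[(-21,-220,171),(-21,220,171),(-34,-240,206),(-34,-220,0)]
Ub=np.array([(603,190),(103,117),(640,155),(585,365)])/3.5+[170,80]
p,r=fit([(cd,Pb[:2],Ub[:2])],[550,250,0]); print(p,r.round(1).tolist())
for y in(240,-240):
  for x in(-34,0):
    a=np.radians(p[2]);R=np.array([[np.cos(a),-np.sin(a)],[np.sin(a),np.cos(a)]])
    q=R@[x,y]+p[:2]
    for z in (0,206): print(x,y,z,(proj(cd,[*q,z])-[170,80])*3.5,(proj(cs,[*q,z])-[270,150])*2.7)
E
```

```text
[ 544.37706776 -296.07993596   24.81574581] [[-0.8, -0.5], [-0.1, 0.3], [0.7, 0.7], [-0.1, -0.3], [0.4, -0.4], [-0.8, -0.6], [-1.4, -0.3], [-0.1, 2.7], [-0.5, 2.7], [-0.2, -0.4], [-0.8, -0.5]]
[629.31507658 142.26152998  50.01473746] [[1.1, 0.3], [-1.4, -0.9]]
-34 240 0 [ 93.25894454 279.7886664 ] [375.88714069 201.89387631]
-34 240 206 [65.50544937 81.43832995] [427.14846337  20.30756001]
0 240 0 [108.03989323 259.50199242] [407.33434237 219.69193216]
0 240 206 [82.24927261 62.70403191] [463.24125327  36.66529034]
-34 -240 0 [607.68582005 372.65468602] [ 19.1021538  481.41445307]
-34 -240 206 [634.21955216 164.98381825] [ 33.22923082 281.49350984]
0 -240 0 [614.61815362 348.9438683 ] [ 51.89266067 510.78768688]
0 -240 206 [641.38256366 142.78735864] [ 71.50906616 310.26289863]
```

Run:
```python
from station import *
from h import *
try: print(grasp_offset)
except Exception as e: print(e)
o=get_obs(); 
goto([273,562,330],[180,0,64]); print(get_obs()["t"])
goto([575,109,330],[180,0,50]); o=get_obs(); print(o["t"],o["tcp_pos"],o["ee_rot"],o["joint_pos"])
import pickle
im=get_image("wrist"); cv2.imwrite("pics/w_board.png",im[:,:,::-1]); pickle.dump((o,),open("w_board.pkl","wb"))
for k in ["neighbour_side","bin_hook","board"]: print(k,[(round(d["score"],2),[round(x) for x in d["extent"]]) for d in spot_in(k,"wrist")])
```

```text
18.700000000000003
1.375
3.3417 [574.77607548 109.98701561 329.92825018] [-1.79974437e+02 -1.07483398e-02  5.00765414e+01] [ 3.94964874e+00  3.98046508e+00  9.13948968e+01  2.55773281e-02
  8.46356174e+01 -4.61292887e+01]
neighbour_side []
bin_hook [(0.72, [45, 272, 84, 90]), (0.56, [15, 328, 25, 54])]
board [(0.63, [285, 180, 145, 360])]
```

View pics/w_board.png

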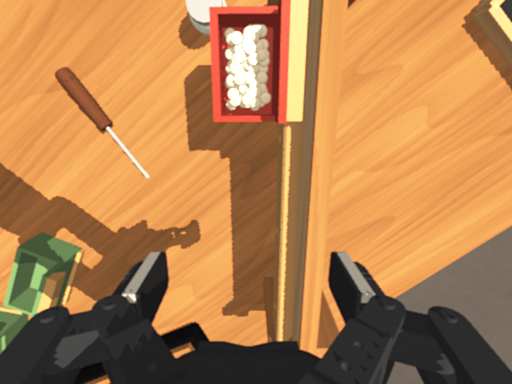

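Run:
```python
import cv2
im=cv2.imread("pics/w_board.png")
cv2.imwrite("pics/wb_a.png",cv2.resize(im[0:140,190:340],None,fx=4,fy=4,interpolation=cv2.INTER_CUBIC))
cv2.imwrite("pics/wb_b.png",cv2.resize(im[100:350,250:340],None,fx=2.4,fy=2.4,interpolation=cv2.INTER_CUBIC))
```

```text
(no output)
```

View pics/wb_a.png

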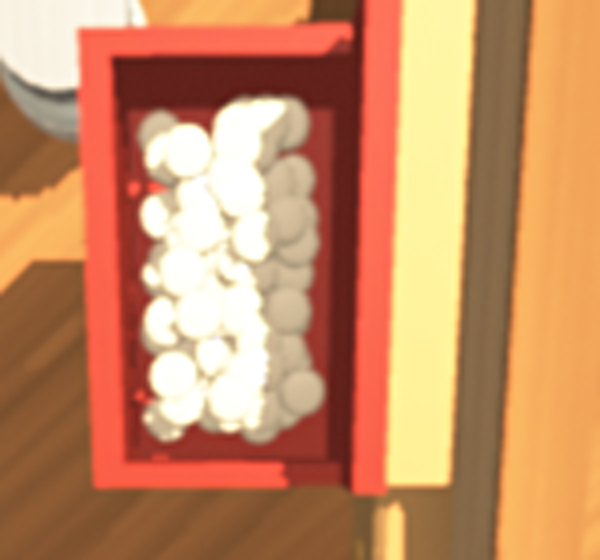

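View pics/wb_b.png

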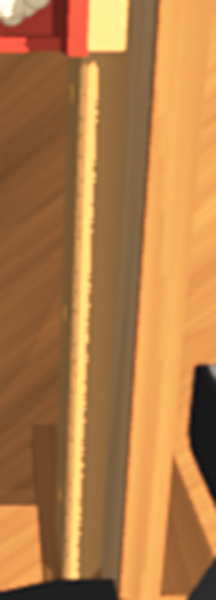

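Run:
```python
import pickle,cv2
from station import *
from h import *
o,=pickle.load(open("w_board.pkl","rb"))
c=wristcal(get_calibration("wrist"),o["tcp_pos"],o["ee_rot"])
cd=get_calibration("side")
P=np.array([(-100,-55,150),(-100,55,150),(-32,-55,188),(-9,-53,188)],float)
U=np.array([(96,488),(78,30),(350,493),(450,487)])/4+[190,0]
L=np.array([(80,100),(73,300),(66,520)])/2.4+[250,100]
Ud=np.array([(603,190),(103,117)])/3.5+[170,80]
def W(p,X):
    a=np.radians(p[2]);R=np.array([[np.cos(a),-np.sin(a),0],[np.sin(a),np.cos(a),0],[0,0,1]]); return X@R.T+[p[0],p[1],0]
def f(p):
    Q=P.copy();Q[:,1]+=p[3]
    r1=(proj(c,W(p,Q))-U).ravel()
    ends=proj(c,W(p,np.array([(-24,0,171),(-24,-150,171)],float)))
    t=(ends[1]-ends[0])/np.linalg.norm(ends[1]-ends[0]); n=np.array([-t[1],t[0]])
    r2=(L-ends[0])@n
    r3=0.5*(proj(cd,W(p,np.array([(-21,-220,171),(-21,220,171)],float)))-Ud).ravel()
    return np.concatenate([r1,r2,r3])
r=least_squares(f,[629,142,50,120]); print(r.x,r.fun.round(1))
p=r.x; np.save("board.npy",p)
# overlay
im=cv2.imread("pics/w_board.png")
def ln(X,col):
    q=proj(c,W(p,np.array(X,float))); cv2.polylines(im,[np.round(q*16).astype(np.int32)],False,col,1,cv2.LINE_AA,4)
yb=p[3]
ln([(-24,230,171),(-24,-200,171)],(255,0,0)); ln([(0,230,206),(0,-200,206)],(0,255,0)); ln([(-21,230,171),(-21,-200,171)],(255,255,0))
ln([(-100,yb-55,150),(-100,yb+55,150),(-32,yb+55,150),(-32,yb+55,188),(-32,yb-55,188),(-9,yb-55,188),(-9,yb+55,188)],(255,0,255)); ln([(-100,yb-55,150),(-32,yb-55,150)],(255,0,255))
cv2.imwrite("pics/w_board_ov.png",cv2.resize(im[0:300,170:370],None,fx=2,fy=2,interpolation=cv2.INTER_CUBIC))
```

```text
[630.08379566 143.12633005  50.30526836 140.56859696] [-0.2 -0.  -0.3 -0.3  0.8  0.5 -0.7 -0.1  0.3  0.2 -0.2  0.6 -0.1 -0.7
 -0.5]
```

View pics/w_board_ov.png

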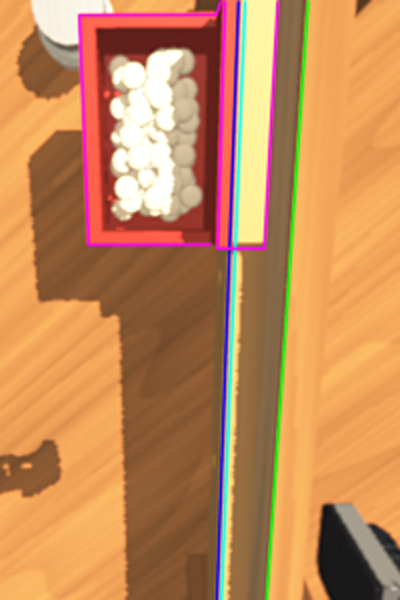

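Run:
```python
import pickle
from station import *
from h import *
a=np.radians(24.8);R=np.array([[np.cos(a),-np.sin(a)],[np.sin(a),np.cos(a)]])
q=R@[-42,5]+[544.4,-296]; print(q)
goto([*q,250],[180,0,24.8]); o=get_obs(); print(o["t"],o["tcp_pos"],o["ee_rot"],o["joint_pos"])
im=get_image("wrist"); cv2.imwrite("pics/w_bin.png",im[:,:,::-1]); pickle.dump((o,),open("w_bin.pkl","wb"))
print([(round(d["score"],2),[round(x) for x in d["extent"]]) for d in spot_in("bin_hook","wrist")])
grip(45)
print(get_obs()["t"])
cv2.imwrite("pics/w_bin2.png",cv2.resize(im[:,:,::-1],None,fx=1.5,fy=1.5,interpolation=cv2.INTER_CUBIC))
```

```text
[ 504.17608549 -309.07810007]
5.1333 [ 504.82988302 -308.27515086  250.3752102 ] [ 1.79986755e+02 -4.30191354e-02  2.48722875e+01] [-3.82235236e+01  7.49687784e+00  9.60295838e+01  3.32976082e-02
  7.64422633e+01 -6.31036030e+01]
[(0.75, [193, 285, 83, 82]), (0.63, [250, 182, 85, 126]), (0.63, [81, 188, 135, 136])]
5.7083
```

View pics/w_bin2.png

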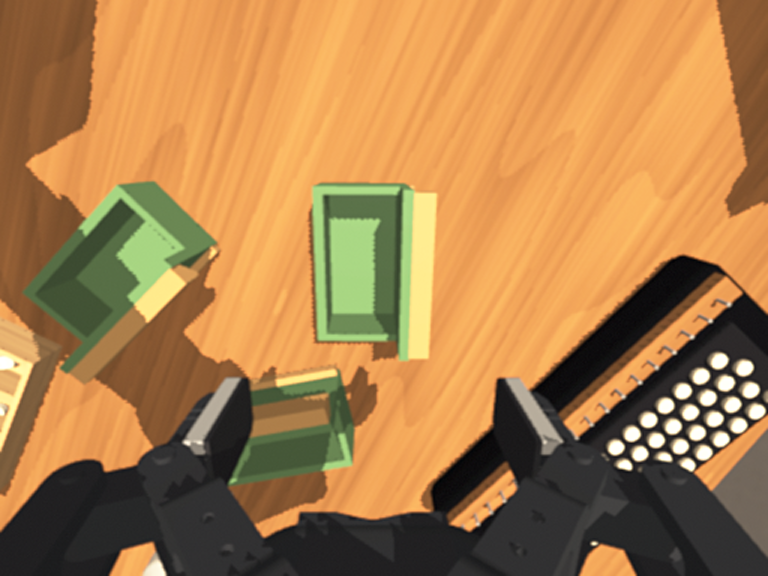

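Run:
```python
import cv2
im=cv2.imread("pics/w_bin.png")
cv2.imwrite("pics/w_bin3.png",cv2.resize(im[110:250,195:305],None,fx=4.2,fy=4.2,interpolation=cv2.INTER_CUBIC))
```

```text
(no output)
```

View pics/w_bin3.png

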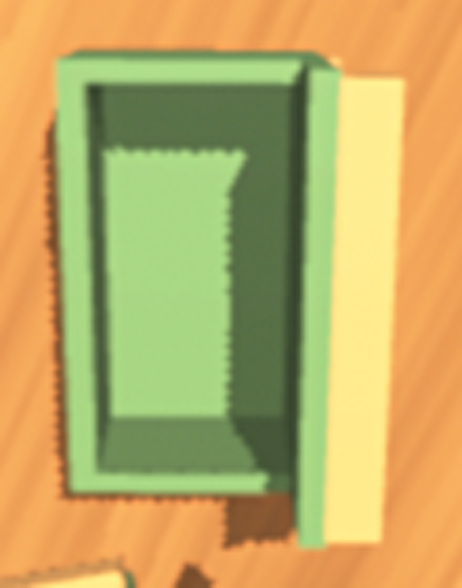

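Run:
```python
import pickle
from station import *
from h import *
o,=pickle.load(open("w_bin.pkl","rb"))
c=wristcal(get_calibration("wrist"),o["tcp_pos"],o["ee_rot"])
P=[(-88.2,65,58),(-88.2,-65,58),(-20.2,65,96),(-20.2,-65,96),(2.8,63,96),(2.8,-63,96)]
U=np.array([(60,60),(70,494),(308,66),(299,547),(405,78),(381,543)])/4.2+[195,110]
p,r=fit([(c,P,U)],[544,-296,25]); print(p,r.round(1).tolist()); np.save("bin.npy",p)
a=np.radians(p[2]);R=np.array([[np.cos(a),-np.sin(a)],[np.sin(a),np.cos(a)]])
g=R@[-84.2,0]+p[:2]; print("grip",g)
for z in (150,28): print(solve_ik([*g,z],[180,0,p[2]]))
b=np.load("board.npy");B=Rm([0,0,b[2]])
for pos,t in [((-11.8,-15,250),13),((-11.8,-15,161.8),13),((-11.8,-15,161.8),0),((-11.8,20,161.8),0)]:
    Rb=B@Rm([0,t,0]); H=np.array([b[0],b[1],0])+B@np.array(pos)
    G=H+Rb@np.array([-84.2,0,-23.8-18.7]); print(G.round(1),rpy(Rb@Rm([180,0,0])).round(1),np.round(solve_ik(G,rpy(Rb@Rm([180,0,0]))) ,1))
```

```text
[ 543.65148653 -295.76036431   24.7334686 ] [[-1.2, -0.2], [0.6, -0.7], [0.7, 0.9], [-0.1, 0.1], [-0.2, 0.1], [-0.0, -0.4]]
grip [ 467.17566356 -330.98945031]
[-4.23398278e+01  1.08677217e+01  1.03525660e+02 -2.54444375e-14
  6.56066179e+01 -6.70732964e+01]
[-4.23398278e+01  2.08398924e+01  1.06440937e+02 -2.54444375e-14
  5.27191706e+01 -6.70732964e+01]
[575.6  54.  227.5] [180.   13.   50.3] [  3.4  13.4  92.6  -9.5  83.1 -45. ]
[575.6  54.  139.3] [180.   13.   50.3] [  3.4  18.5  96.3  -9.8  74.4 -43.5]
[580.3  59.7 119.3] [180.    0.   50.3] [ -1.   14.3 103.1  -0.   62.6 -51.3]
[553.4  82.  119.3] [180.    0.   50.3] [  1.2  11.6 106.4  -0.   62.  -49.1]
```

Run:
```python
from station import *
from h import *
p=np.load("bin.npy")
g=[467.2,-331]; att=[180,0,p[2]]
goto([*g,120],att)
o=get_obs(); print(o["t"],o["tcp_pos"],o["wrist_force"].round(2),o["grip_width"])
move_l([*g,28],att,120)
o=get_obs(); print(o["t"],o["tcp_pos"],o["wrist_force"].round(2))
grip(0,60); o=get_obs(); print(o["t"],o["tcp_pos"],o["wrist_force"].round(2),o["grip_width"])
move_l([*g,80],att,80)
o=get_obs(); print(o["t"],o["tcp_pos"],o["ee_rot"],o["wrist_force"].round(2),o["moment"].round(3),o["grip_width"])
for n in("wrist","side"):
    im=get_image(n); cv2.imwrite(f"pics/{n}_lift.png",im[:,:,::-1])
    if n=="side": cv2.imwrite("pics/side_lift_z.png",cv2.resize(im[170:384,180:400,::-1],None,fx=2.8,fy=2.8,interpolation=cv2.INTER_CUBIC))
```

```text
6.3167 [ 467.90864836 -331.56000365  120.79934743] [ 0.6  -0.21  1.25] 45.01713117530783
7.2333 [ 468.06231096 -331.6617252    29.01149898] [ 0.04  0.33 -0.39]
7.6583 [ 467.98514403 -331.54204537   29.03012672] [-0.39  0.53  3.52] 6.732117368688838
8.4583 [ 466.93304891 -330.78494693   79.85925943] [-1.79976816e+02  1.44680910e-02  2.47367801e+01] [-0.76 -0.11 -3.7 ] [-0.064  0.139 -0.004] 7.168043553259119
```

View pics/wrist_lift.png

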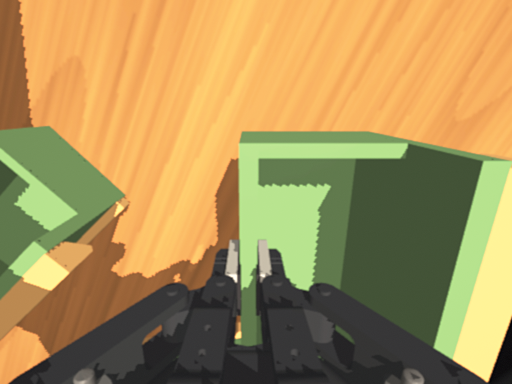

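View pics/side_lift_z.png

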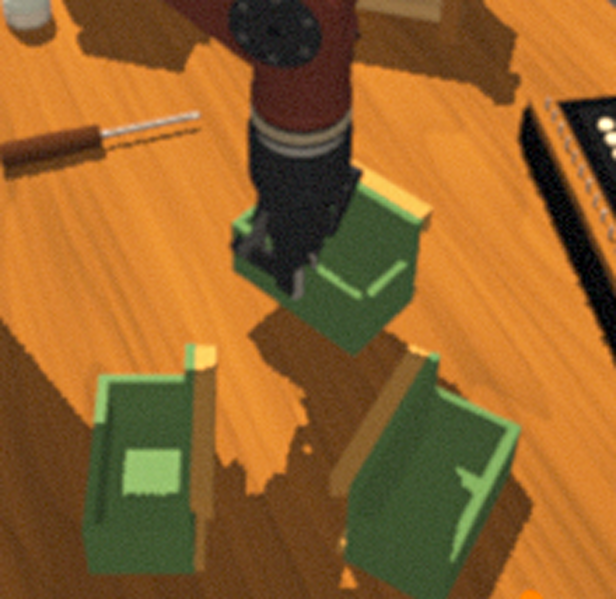

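Run:
```python
import cv2
im=cv2.imread("pics/wrist_lift.png")
cv2.imwrite("pics/wl_a.png",cv2.resize(im[115:384,212:512],None,fx=2.2,fy=2.2,interpolation=cv2.INTER_CUBIC))
```

```text
(no output)
```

View pics/wl_a.png

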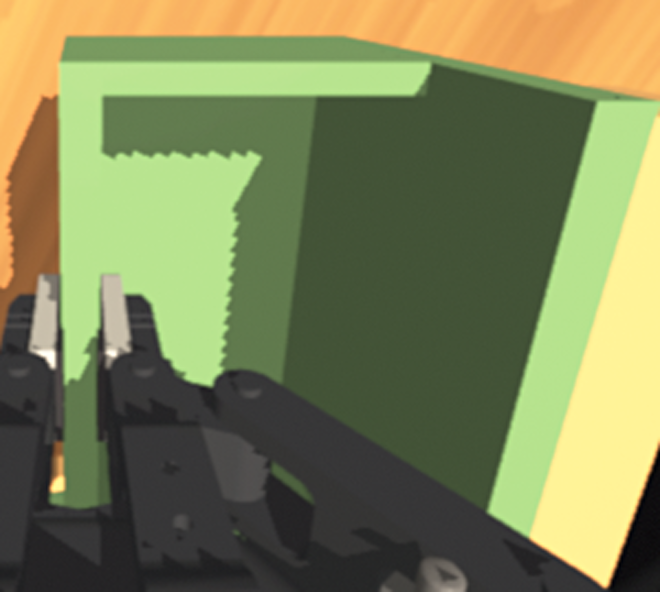

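Run:
```python
from station import *
from h import *
c=get_calibration("wrist");M=np.array(c["mount"]);Mi=np.linalg.inv(M);c["R"]=Mi[:3,:3];c["t"]=Mi[:3,3]
P=np.array([(-88.2,65,-11.8),(-88.2,65,-69.8),(-20.2,65,26.2),(-12.2,65,26.2),(-12.2,65,-69.8),(-20.2,65,-11.8)])
U=np.array([(61,62),(67,37),(597,101),(660,101),(345,37),(432,64)])/2.2+[212,115]
S=np.array([-84.2,0,-42.5]) # bin point nominally at TCP
R0=Rm([180,0,0])
def f(q):
    X=((P-S)@Rm(q[3:]).T)@R0.T+q[:3]
    return np.concatenate([(proj(c,X)-U).ravel(), q[:3]/5,q[3:]/2])
r=least_squares(f,np.zeros(6)); print(r.x.round(2),r.fun.round(1))
```

```text
[-0.7  -0.72  1.72 -0.28  0.06 -0.12] [ 0.1  0.2  0.  -0.2 -0.1 -0.   0.3  0.1  0.   0.2 -0.3 -0.2 -0.1 -0.1
  0.3 -0.1  0.  -0.1]
```

```bash
cat >> h.py <<'E'
b=np.load("board.npy"); B=Rm([0,0,b[2]]); BO=np.array([b[0],b[1],0.])
D=np.array([-0.7,-0.72,1.72]); R0=Rm([180,0,0]); SH=np.array([84.2,0,42.5])
def pose(hook,tilt):
    Rb=B@Rm([0,tilt,0]); Rt=Rb@R0; H=BO+B@np.array(hook,float)
    return H-Rb@SH-Rt@D, rpy(Rt)
def hook_of(o):
    Rt=Rm(o["ee_rot"]); Rb=Rt@R0.T; H=o["tcp_pos"]+Rt@D+Rb@SH
    e=Rn.from_matrix(B.T@Rb).as_euler('xyz',degrees=True)
    return B.T@(H-BO),e
def rep(o):
    h,e=hook_of(o); F=B.T@o["wrist_force"]; M=B.T@o["moment"]
    print("t%.2f"%o["t"],"hook",h.round(2),"rpy",e.round(2),"F",F.round(2),"M",M.round(3),"w%.1f"%o["grip_width"],flush=True); return F
E
python3 - <<'E'
from station import *
from h import *
g=[467.2,-331]
move_l([*g,240],None,200)
p,a=pose((-70,-5,300),13); print(p,a)
goto(p,a); o=get_obs(); rep(o)
p,a=pose((-14.5,-5,245),13); move_l(p,a,120); rep(get_obs())
wait(0.3); rep(get_obs())
for n in("wrist","side"):
    im=get_image(n); cv2.imwrite(f"pics/{n}_pre.png",im[:,:,::-1])
    if n=="side": cv2.imwrite("pics/side_pre_z.png",cv2.resize(im[60:220,160:380,::-1],None,fx=3.5,fy=3.5,interpolation=cv2.INTER_CUBIC))
E
```

```text
[531.95288229  15.94922451 279.0486018 ] [180.          13.          50.30526836]
t10.85 hook [-70.8   -5.65 299.39] rpy [ 1.000e-02  1.305e+01 -6.000e-02] F [ 0.48 -1.01 -3.53] M [-0.01  -0.058 -0.038] w7.3
t11.65 hook [-14.65  -5.33 245.28] rpy [-0.02 13.02 -0.02] F [-0.41 -0.1  -3.27] M [ 0.005 -0.054 -0.009] w7.4
t11.95 hook [-14.6   -5.31 245.82] rpy [-0.05 12.96 -0.04] F [ 0.02  0.03 -3.08] M [ 0.047 -0.066 -0.01 ] w6.7
```

View pics/wrist_pre.png

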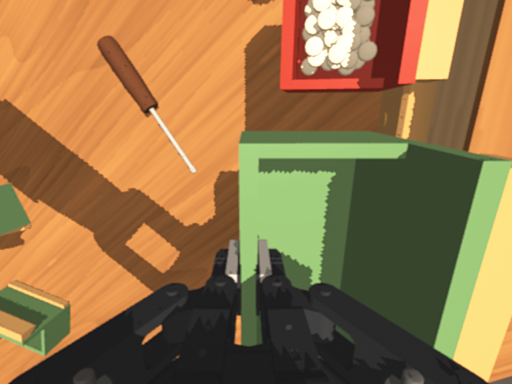

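View pics/side_pre_z.png

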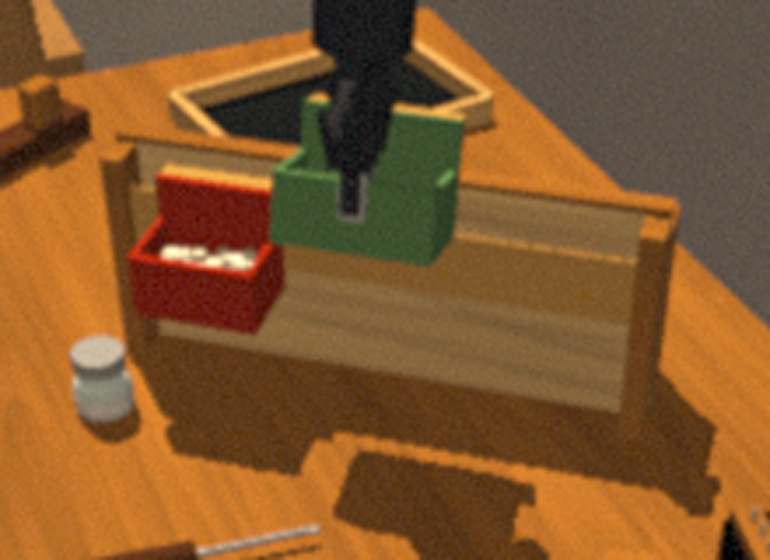

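Run:
```python
from station import *
from h import *
o=get_obs(); c=wristcal(get_calibration("wrist"),o["tcp_pos"],o["ee_rot"])
X=np.array([(-100,b[3]-55,150),(-32,b[3]-55,188),(-9,b[3]-53,188)],float)
print(proj(c,X@B.T+BO).round(1))
im=cv2.imread("pics/wrist_pre.png"); cv2.imwrite("pics/wp_z.png",cv2.resize(im[40:160,260:480],None,fx=3.5,fy=3.5,interpolation=cv2.INTER_CUBIC))
```

```text
[[280.2  90.2]
 [398.3  85.1]
 [447.4  80.3]]
```

View pics/wp_z.png

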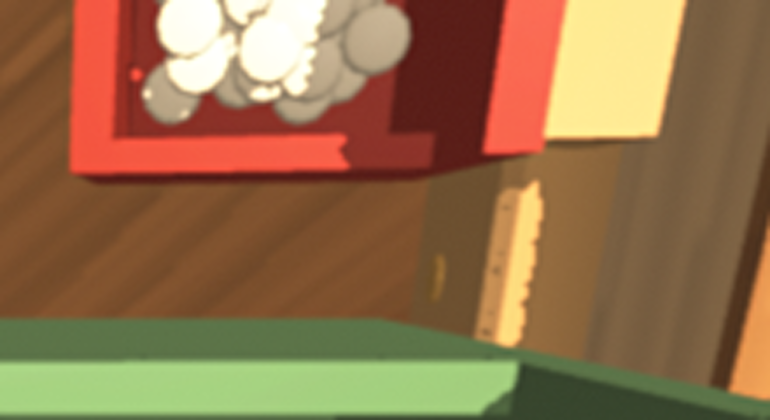

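```bash
cat >> h.py <<'E'
def avgF(n=4,dt=0.04):
    import station as s
    L=[]
    for i in range(n):
        s.wait(dt); o=s.get_obs(); L.append(np.r_[B.T@o["wrist_force"],B.T@o["moment"]])
    L=np.mean(L,0); h,e=hook_of(o)
    print("t%.2f"%o["t"],"hook",h.round(2),"rpy",e.round(2),"F",L[:3].round(2),"M",L[3:].round(3),"w%.1f"%o["grip_width"],flush=True)
    return L,h,e
E
python3 - <<'E'
from station import *
from h import *
F0,_,_=avgF()
p,a=pose((-14.5,-5,182),13); move_l(p,a,80); avgF(2)
p,a=pose((-14.5,-5,170),13); move_l(p,a,30); avgF(2)
z=170
while z>161:
    z-=0.8; p,a=pose((-14.5,-5,z),13); move_l(p,a,12); F,h,e=avgF(2,0.03)
    if np.linalg.norm((F-F0)[:3])>2.0: break
E
```

```text
t12.22 hook [-14.54  -4.98 245.07] rpy [-0. 13. -0.] F [-0.15  0.03 -3.33] M [-0.028 -0.054  0.002] w7.2
t13.24 hook [-14.01  -5.56 183.09] rpy [-0.09 12.93 -0.02] F [-0.31  0.64 -3.56] M [-0.021 -0.097  0.014] w7.2
t13.88 hook [-14.45  -5.09 170.05] rpy [-1.0e-02  1.3e+01 -0.0e+00] F [-0.02  0.23 -2.68] M [ 0.022 -0.078  0.002] w7.0
t14.19 hook [-14.47  -5.03 169.29] rpy [-0. 13. -0.] F [-0.28  0.16 -2.95] M [-0.041 -0.062 -0.008] w7.3
t14.51 hook [-14.53  -4.96 168.35] rpy [ 0.   13.01  0.  ] F [ 0.29 -0.12 -3.84] M [-0.048 -0.064  0.006] w7.0
t14.82 hook [-14.52  -4.98 167.54] rpy [ 0. 13.  0.] F [-0.27  0.47 -3.84] M [-0.015 -0.03   0.008] w7.3
t15.14 hook [-14.52  -4.99 166.76] rpy [ 0. 13. -0.] F [-0.44 -0.63 -3.3 ] M [-0.007 -0.038 -0.004] w6.7
t15.46 hook [-14.5   -4.95 165.95] rpy [1.0e-02 1.3e+01 0.0e+00] F [-0.35  0.04 -3.59] M [ 0.02  -0.063 -0.004] w6.9
t15.78 hook [-14.46  -5.01 165.23] rpy [-0.   12.99  0.  ] F [ 0.38  0.01 -3.01] M [-0.021 -0.082  0.005] w6.8
t16.09 hook [-14.2   -5.12 164.71] rpy [-0.03 12.96 -0.  ] F [ 0.12 -0.67 -2.84] M [-0.067 -0.172  0.014] w7.0
t16.41 hook [-14.    -5.27 164.22] rpy [-5.000e-02  1.293e+01 -1.000e-02] F [ 1.94 -0.15 -0.82] M [-0.008 -0.401  0.023] w7.4
```

Run:
```python
from station import *
from h import *
F0=np.array([0,0,-3.4,0,-.06,0])
for t in [13,11,9,7,5.5,4,3,2]:
    x=-11.8-2.6*t/13; z=150.9-x
    p,a=pose((x,-5,z),t); move_l(p,a,10 if t==13 else 8); F,h,e=avgF(2,0.03)
    if np.linalg.norm((F-F0)[:3])>5: print("STOP"); break
im=get_image("side"); cv2.imwrite("pics/side_lv.png",cv2.resize(im[60:220,160:380,::-1],None,fx=3.5,fy=3.5,interpolation=cv2.INTER_CUBIC))
im=get_image("wrist"); cv2.imwrite("pics/wrist_lv.png",im[:,:,::-1])
```

```text
t16.79 hook [-14.59  -4.94 165.09] rpy [1.000e-02 1.303e+01 0.000e+00] F [ 0.26  0.14 -2.77] M [-0.071 -0.257  0.031] w7.2
t17.48 hook [-14.2   -4.91 164.78] rpy [ 1.000e-02  1.103e+01 -0.000e+00] F [-0.16  0.13 -2.83] M [ 0.009 -0.113  0.016] w7.5
t18.16 hook [-13.74  -4.97 164.41] rpy [ 0.01  9.02 -0.  ] F [ 0.18 -0.02 -3.42] M [ 0.011 -0.004 -0.012] w7.1
t18.84 hook [-13.32  -4.98 164.07] rpy [ 0.    7.01 -0.  ] F [-0.01  0.16 -3.05] M [-0.016  0.06  -0.005] w6.9
t19.41 hook [-12.99  -5.   163.81] rpy [ 0.    5.51 -0.  ] F [-0.18  0.33 -3.71] M [-0.017  0.068  0.006] w7.2
t19.98 hook [-12.7   -5.   163.47] rpy [ 0.    4.01 -0.  ] F [ 0.19 -0.11 -3.39] M [-0.03   0.132 -0.023] w7.0
t20.43 hook [-12.52  -5.   163.27] rpy [ 0.01  3.01 -0.  ] F [-0.85  0.3  -3.58] M [ 0.035  0.144 -0.014] w6.8
t20.88 hook [-12.32  -4.99 163.05] rpy [ 0.01  2.01 -0.  ] F [ 0.47  0.39 -3.73] M [-0.052  0.137 -0.004] w6.9
```

View pics/side_lv.png

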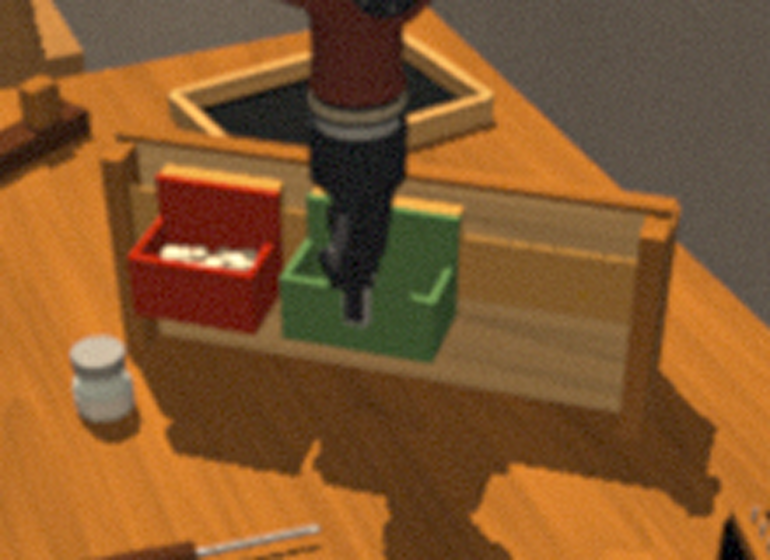

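View pics/wrist_lv.png

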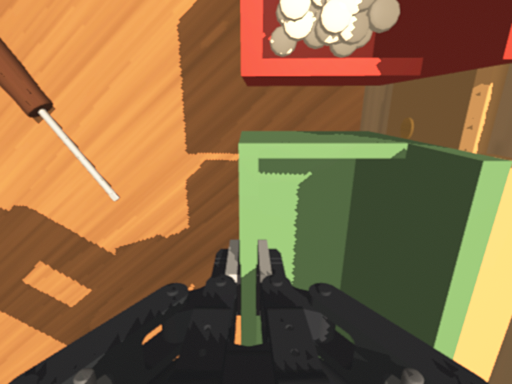

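Run:
```python
from station import *
from h import *
F0=np.array([0,0,-3.4])
p,a=pose((-12.1,-5,162.9),0.7); move_l(p,a,6); avgF(3)
z=162.9
while z>160.8:
    z-=0.4; p,a=pose((-12.0,-5,z),0.5); move_l(p,a,8); F,h,e=avgF(3,0.03)
    if np.linalg.norm(F[:3]-F0)>2.3: break
```

```text
t21.64 hook [-12.16  -4.98 162.84] rpy [ 0.    0.71 -0.  ] F [-0.3   0.11 -3.54] M [-0.008  0.176 -0.006] w7.0
t21.99 hook [-11.95  -5.03 162.54] rpy [-0.   0.5  0. ] F [ 0.27  0.15 -3.1 ] M [-0.034  0.113  0.001] w7.1
t22.34 hook [-11.84  -5.09 162.29] rpy [-0.02  0.48  0.  ] F [ 0.86  0.05 -3.25] M [-0.008  0.074  0.045] w6.9
t22.69 hook [-11.71  -5.15 162.05] rpy [-0.03  0.46  0.  ] F [ 1.04  0.17 -1.9 ] M [-0.041 -0.094  0.051] w7.3
t23.04 hook [-11.63  -5.24 161.83] rpy [-0.04  0.44 -0.01] F [ 1.76  0.9  -0.06] M [ 0.037 -0.281  0.073] w7.3
```

Run:
```python
from station import *
from h import *
grip(22); wait(0.3); F,h,e=avgF(3)
for n in("wrist","side"):
    im=get_image(n); cv2.imwrite(f"pics/{n}_rel.png",im[:,:,::-1])
    if n=="side": cv2.imwrite("pics/side_rel_z.png",cv2.resize(im[60:220,160:380,::-1],None,fx=3.5,fy=3.5,interpolation=cv2.INTER_CUBIC))
    else: cv2.imwrite("pics/wrist_rel_z.png",cv2.resize(im[60:300,212:512,::-1],None,fx=2.2,fy=2.2,interpolation=cv2.INTER_CUBIC))
```

```text
t23.76 hook [-12.03  -4.98 161.27] rpy [ 0.   0.5 -0. ] F [ 0.06  0.64 -0.01] M [ 0.028 -0.008 -0.002] w22.0
```

View pics/wrist_rel_z.png

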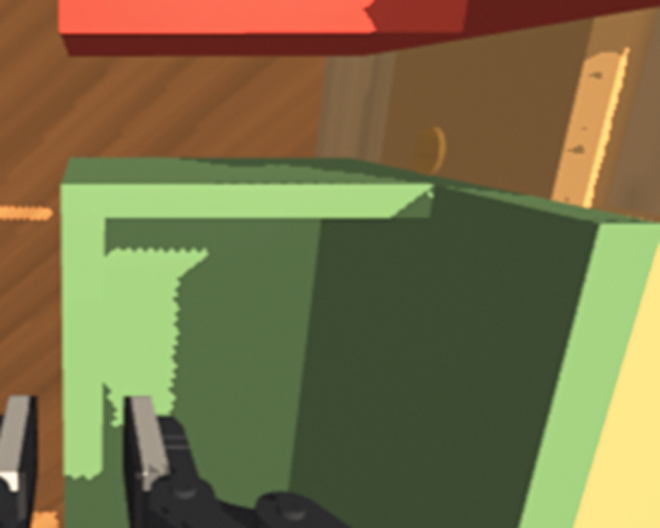

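View pics/side_rel_z.png

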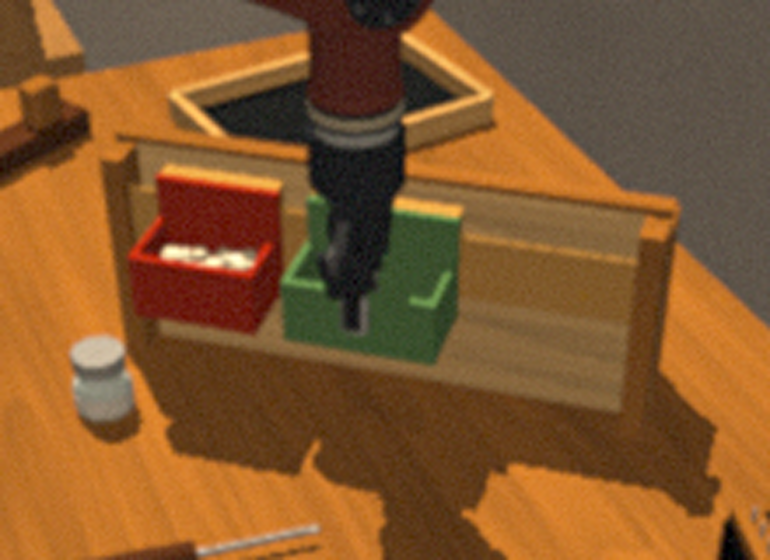

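```bash
cat > binfit.py <<'E'
from station import *
from h import *
P=np.array([(-88.2,65,-11.8),(-88.2,65,-69.8),(-20.2,65,26.2),(-12.2,65,26.2),(-12.2,65,-69.8),(-20.2,65,-11.8)])
def binfit(U):
    o=get_obs(); c=wristcal(get_calibration("wrist"),o["tcp_pos"],o["ee_rot"]); U=np.array(U)
    def f(q):
        X=((P@Rm(q[3:]).T)+q[:3])@B.T+BO
        return np.concatenate([(proj(c,X)-U).ravel(),q[3:]/3])
    r=least_squares(f,[-11.8,0,161.8,0,0,0]); print("hook",r.x.round(2),"res",r.fun.round(1)); return r.x
E
python3 - <<'E'
from binfit import *
binfit(np.array([(61,184),(69,157),(598,222),(658,222),(355,158),(432,185)])/2.2+[212,60])
E
```

```text
hook [-1.2120e+01 -4.1600e+00  1.6257e+02 -2.1000e-01 -7.8000e-01  1.2000e-01] res [-0.2 -0.2  1.1  0.3 -1.4  0.1  1.3  0.2 -1.7 -0.1  0.7 -0.4 -0.1 -0.3
  0. ]
```

Run:
```python
from station import *
from h import *
p,a=pose((-11.9,-5,162.2),0); move_l(p,a,10); avgF(3)
grip(0,25); F1,_,_=avgF(4)
p,a=pose((-11.9,3,162.2),0); move_l(p,a,16); o=get_obs(); rep(o); avgF(3)
```

```text
t24.23 hook [-11.94  -5.01 162.21] rpy [-0. -0. -0.] F [ 0.17 -0.12  0.09] M [ 0.015 -0.001 -0.021] w22.0
t24.67 hook [-11.58  -5.01 162.37] rpy [-0.01 -0.04  0.  ] F [ 1.37  0.4  -0.25] M [ 0.039 -0.175  0.023] w8.0
t25.32 hook [-11.69   3.04 162.45] rpy [-0.01 -0.03  0.  ] F [ 2.52 -2.87 -0.39] M [-0.38  -0.34  -0.089] w7.2
t25.44 hook [-11.69   3.05 162.42] rpy [ 0.   -0.03 -0.  ] F [ 2.33 -1.34 -0.02] M [-0.306 -0.343 -0.056] w7.5
```

Run:
```python
from station import *
from h import *
for y in (10,17):
    p,a=pose((-11.65,y,162.3),0); move_l(p,a,16); o=get_obs(); rep(o); avgF(2,.03)
Fb=None
while y<25:
    y+=0.5; p,a=pose((-11.65,y,162.3),0); move_l(p,a,8); F,h,e=avgF(2,0.03)
    if F[1]<-5: break
im=get_image("wrist"); cv2.imwrite("pics/wrist_sl.png",im[:,:,::-1])
```

```text
t26.03 hook [-11.66  10.13 162.39] rpy [0.01 0.   0.01] F [ 1.78 -2.94  0.94] M [-0.501 -0.266 -0.043] w7.5
t26.10 hook [-11.66  10.11 162.41] rpy [0.01 0.   0.  ] F [ 1.41 -2.94  0.94] M [-0.45  -0.24  -0.051] w8.0
t26.68 hook [-11.66  17.2  162.34] rpy [0.02 0.01 0.01] F [ 0.44 -3.28  1.88] M [-0.608 -0.209 -0.016] w7.5
t26.75 hook [-11.67  17.16 162.36] rpy [0.02 0.01 0.  ] F [ 1.18 -3.28  1.03] M [-0.626 -0.188 -0.044] w7.1
t27.07 hook [-11.66  17.31 162.38] rpy [-0.02 -0.    0.  ] F [ 1.04 -4.36  0.51] M [-0.807 -0.128 -0.017] w7.4
t27.38 hook [-11.66  17.62 162.42] rpy [-0.05 -0.   -0.  ] F [ 0.45 -4.5   0.47] M [-0.824 -0.141 -0.04 ] w7.7
t27.70 hook [-11.69  18.07 162.41] rpy [-0.05 -0.   -0.  ] F [ 1.19 -4.74  0.43] M [-0.838 -0.048 -0.081] w7.7
t28.02 hook [-11.69  18.56 162.4 ] rpy [-0.05 -0.   -0.  ] F [ 0.69 -5.33 -0.01] M [-0.876 -0.105 -0.069] w7.3
```

View pics/wrist_sl.png

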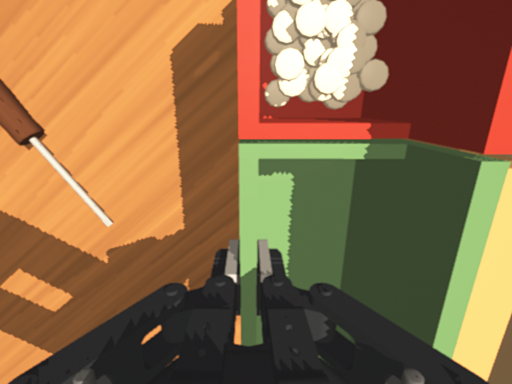

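Run:
```python
import cv2
im=cv2.imread("pics/wrist_sl.png")
cv2.imwrite("pics/wsl_z.png",cv2.resize(im[110:180,225:512],None,fx=2.7,fy=5,interpolation=cv2.INTER_CUBIC))
```

```text
(no output)
```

View pics/wsl_z.png

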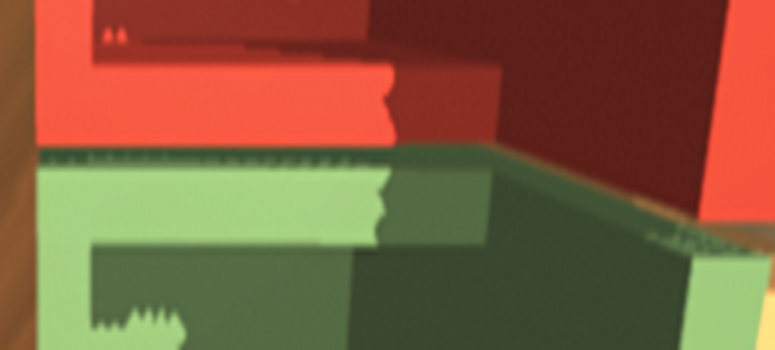

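Run:
```python
from station import *
from h import *
y=19.0; last=None
while y<24:
    y+=0.4; p,a=pose((-11.65,y,162.3),0); move_l(p,a,8); F,h,e=avgF(3,0.03)
    if F[1]<-8.0: break
im=get_image("wrist"); cv2.imwrite("pics/wrist_sl2.png",im[:,:,::-1]); cv2.imwrite("pics/wsl2_z.png",cv2.resize(im[110:180,225:512,::-1],None,fx=2.7,fy=5,interpolation=cv2.INTER_CUBIC))
```

```text
t28.42 hook [-11.68  18.94 162.42] rpy [-0.05 -0.   -0.  ] F [ 0.78 -5.23  0.23] M [-0.878 -0.102 -0.026] w7.5
t28.77 hook [-11.68  19.38 162.41] rpy [-0.05 -0.   -0.  ] F [ 0.24 -4.57  0.22] M [-0.867 -0.09  -0.069] w7.4
t29.12 hook [-11.7   19.76 162.42] rpy [-0.05 -0.   -0.01] F [ 0.24 -5.    0.47] M [-0.87  -0.108 -0.074] w7.3
t29.47 hook [-11.69  20.18 162.41] rpy [-0.05 -0.   -0.01] F [ 0.8  -4.99  0.72] M [-0.894 -0.101 -0.038] w7.8
t29.82 hook [-11.69  20.54 162.41] rpy [-0.05 -0.   -0.01] F [ 0.71 -4.96  0.7 ] M [-0.865 -0.097 -0.062] w7.9
t30.17 hook [-11.68  20.58 162.44] rpy [-0.11 -0.01 -0.  ] F [ 0.76 -6.4  -0.07] M [-0.968 -0.113 -0.072] w7.4
t30.52 hook [-11.69  20.63 162.43] rpy [-0.15 -0.02  0.  ] F [ 1.13 -8.   -0.78] M [-1.125 -0.111 -0.035] w7.6
t30.87 hook [-11.7   20.66 162.44] rpy [-0.2  -0.02 -0.  ] F [ 1.1  -8.29 -1.43] M [-1.263 -0.101 -0.087] w7.7
```

View pics/wsl2_z.png

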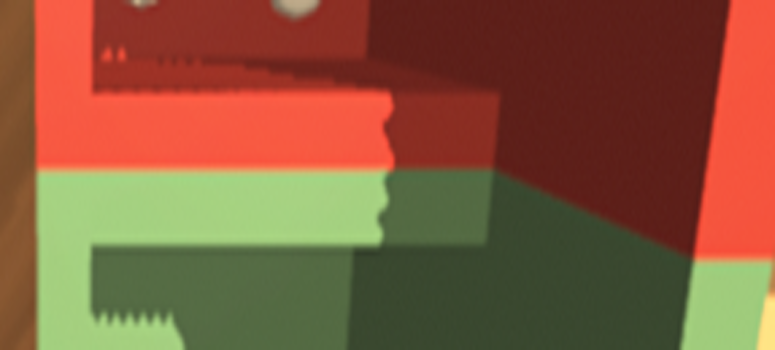

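Run:
```python
from station import *
from h import *
for y in (21.6,21.2):
    p,a=pose((-11.68,y,162.4),0); move_l(p,a,8); F,h,e=avgF(2,0.03)
grip(24); wait(0.2); avgF(3)
im=get_image("wrist"); cv2.imwrite("pics/wrist_r2.png",cv2.resize(im[60:300,212:512,::-1],None,fx=2.2,fy=2.2,interpolation=cv2.INTER_CUBIC))
```

```text
t31.23 hook [-11.69  20.58 162.47] rpy [-0.12 -0.02 -0.01] F [ 1.33 -6.56 -0.98] M [-1.061 -0.149 -0.061] w7.4
t31.55 hook [-11.67  20.56 162.46] rpy [-0.08 -0.01 -0.  ] F [ 0.79 -6.02 -0.69] M [-0.938 -0.159 -0.059] w7.3
t32.18 hook [-11.71  21.36 162.34] rpy [0.02 0.01 0.  ] F [-0.29 -0.42  0.23] M [-0.012  0.009 -0.005] w24.3
```

View pics/wrist_r2.png

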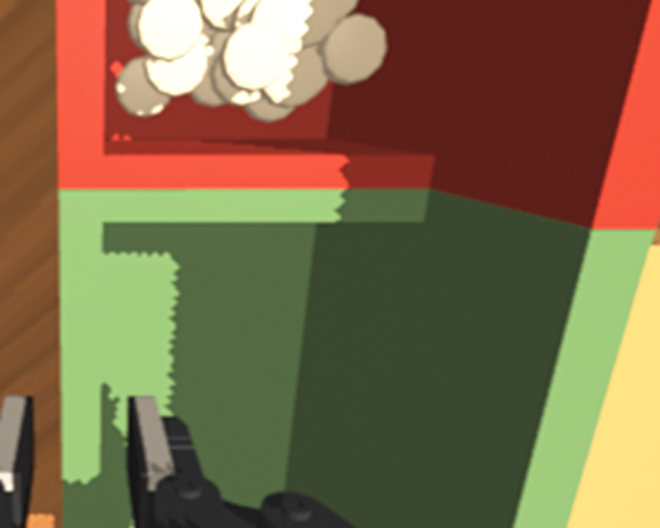

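Run:
```python
from station import *
from h import *
p,a=pose((-11.7,21.2,162.4),0)
move_l(p+[0,0,60],a,100); avgF(2)
q=p+B@np.array([-10,0,0]); move_l([q[0],q[1],340],a,200)
o=get_obs(); import pickle; pickle.dump((o,),open("w_fin.pkl","wb"))
for n in("wrist","side","scene"):
    im=get_image(n)[:,:,::-1]; cv2.imwrite(f"pics/{n}_fin.png",im)
    if n=="side": cv2.imwrite("pics/side_fin_z.png",cv2.resize(im[60:220,160:380],None,fx=3.5,fy=3.5,interpolation=cv2.INTER_CUBIC))
print(o["t"])
c=wristcal(get_calibration("wrist"),o["tcp_pos"],o["ee_rot"])
im=cv2.imread("pics/wrist_fin.png")
def box(yc,hw,col):
    X=np.array([(-100,yc+hw,150),(-100,yc-hw,150),(-32,yc-hw,150),(-32,yc-hw,188),(-9,yc-hw+2,188),(-9,yc+hw-2,188),(-32,yc+hw,188),(-32,yc+hw,150),(-100,yc+hw,150)],float)
    cv2.polylines(im,[np.round(proj(c,X@B.T+BO)*16).astype(np.int32)],False,col,1,cv2.LINE_AA,4)
box(b[3],55,(255,0,255)); box(b[3]-120,65,(255,0,0))
cv2.imwrite("pics/wrist_fin_ov.png",cv2.resize(im,None,fx=1.5,fy=1.5,interpolation=cv2.INTER_CUBIC))
```

```text
t33.07 hook [-12.21  21.77 221.16] rpy [0.09 0.08 0.  ] F [ 0.12 -0.28 -0.04] M [-0.011  0.005 -0.039] w24.2
34.0083
```

View pics/wrist_fin_ov.png

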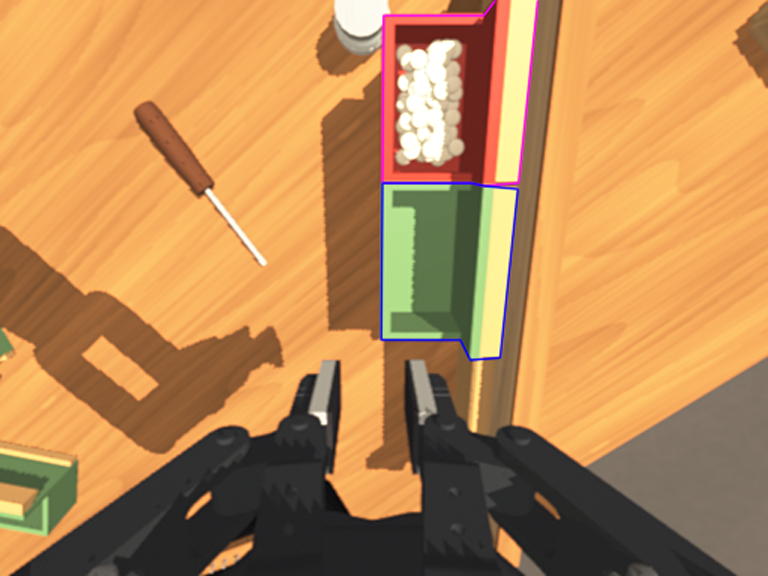

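View pics/side_fin_z.png

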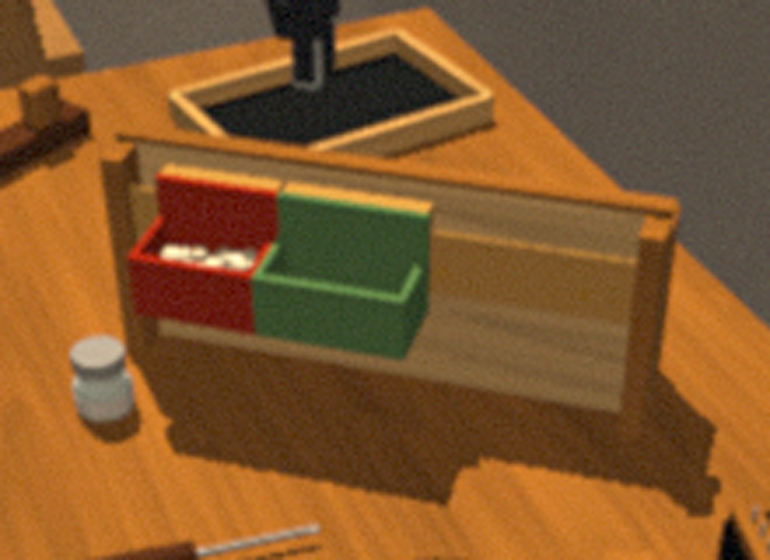

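The final pictures match the predicted home outlines. The red bin sits where I first measured it, the green bin lies flush against it at around (425,260) in the enlarged wrist view, and both are level in the side view. I'm handing the job in.

Run:
```python
from station import *
print(sign_off(), get_obs()["t"])
```

```text
the job is handed in; nothing more can be done
the job is handed in; nothing more can be done
```

The green bin hangs home on the cleat, level and butted up against the red bin. I handed the job in at about 34 s of the 67 s allowed. `sign_off` gives no verdict, so this rests on my own checks.

**What I did:**
- I took the leftmost of the three green bins and pinched its front wall.
- I tilted it 13°, lowered it behind the cleat until I felt contact (about 3 N), and turned it level about the hook.
- I let go so it could settle, then pinched it again lightly and slid it about 25 mm along the cleat until it stopped against the red bin. Then I released it and backed away.

**Last checks:**
- **Push on the red bin:** The wrist force peaked at 8.3 N, of which about 5 N was sliding friction. The red bin therefore felt roughly 3 N, well under the 12 N that moves it.
- **Final position:** The bin stopped where I had predicted (y about 20.6 mm along the board). In the final wrist picture both bins match their drawn home outlines, there is no visible gap, and the red bin has not moved.
- **Bystanders:** I never touched the screwdriver or the jar. In the pictures the jar stands where it was and the screwdriver looks undisturbed.

**What disagreed or went unchecked:**
- A rough picture fit just after the first release put the hook 0.8 mm higher than nominal and the tilt at −0.8°. Its fit errors were up to 1.7 pixels, so I put this down to measurement error.
- I could not see the lower batten directly. That it is locked under the cleat follows from the bin's level position and height.

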